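Hand back the lost golf ball in the counter dish

TASK

Pick the visitor's golf ball out of the lost-property box and set it down in the middle of the round dish on the counter mat, leaving everything else in the box and on the desk alone. Then take the dish by its upright grip, lift it straight up, at least 7 cm clear of the mat, and turn it a quarter turn anticlockwise (seen from above) over the mat, so that the grip points to the mat's near long edge and the far side is offered to the visitor; all the while keep the dish level and the ball in its middle. Finish holding the dish still up there: do not put it down or let go.

Things in the scene. Friction and masses are not known exactly. Their poses are not given: they have to be found in the camera images.
- ball_center (a point): Centre of the loose golf ball: 42.8 mm diameter, 46 g, smooth white. It starts on the floor of the box, in the free strip along the box's near (-x) long side, its centre about 26 mm above the desk. Only the position means anything: the ball rolls.
- box: Black open box, fixed, 190 (its x) by 250 (y) by 50 mm high, walls and floor 5 mm; yaw up to 0.3 rad. Origin: centre of its underside, at desk height; -x is the robot's side. The floor strip from x -90 to +10 mm holds only the ball (centre at x -52 to -42, y -45 to +45), so there is room beside the ball along the box's y; other bits, under 24 mm high, lie at x above 15 mm.
- mat: Thin dark rubber counter mat, fixed: 160 (its x) by 240 (its y) by 4 mm, yaw up to 0.3 rad. Origin: centre of its underside, at desk height. Its -x long edge is the near edge (the robot's side), +x points across the desk to the visitor. Mat and box may swap sides.
- mat_near (a point): Middle of the mat's near (-x) long edge, on its top; axes as the mat's.
- dish: Loose round pale wooden dish on the mat, 160 g (+-25 %), 135 mm across, rim 30 mm high. Origin: centre of its underside; z up. Its grip, an upright tab, stands at the rim on the dish's -x side. It starts with the grip towards the mat's +y end (dish yaw = mat yaw - pi/2, within 0.2 rad); turned as asked, dish yaw = mat yaw.
- dish_grip (a point): Middle of the free part of the dish's upright tab, where to grasp: 79 mm from the dish's axis, 55 mm above its underside. The tab is 26 mm thick along the dish's x, 14 mm wide along its y, its top 72 mm above the underside, and free of the rim over its upper 42 mm. Axes as the dish's.
- dish_middle (a point): Centre of the dish's hollow, on its surface, 9 mm above the underside. The ball at rest there has its centre 21 mm above this point. The hollow rises from here ever more steeply, 3 mm at 24 mm out, 8 mm at 45, 15 mm at 64, where a low lip stands, so a ball a little off rolls back.
- tape: Roll of clear tape lying flat in the box, 58 mm diameter, 19 mm high; stays in the box. Origin: centre of its underside.
- eraser: White eraser, 50 by 22 by 13 mm, lying in the box; stays there. Origin: centre of its underside.
- tin: Flat round metal tin, 54 mm diameter, 23 mm high, standing in the box; stays there. Origin: centre of its underside.
- stapler: Black desk stapler, 35 by 140 by 51 mm, beyond the work; leave it alone. Origin: centre of its underside.
- pump: Clear pump bottle, 44 mm diameter, 116 mm high, beyond the work; leave it alone. Origin: centre of its underside.
- mug: White mug, 80 mm diameter, 92 mm high, handle on its +y side, beyond the work; leave it alone. Origin: centre of its underside.
There are look-alikes about, which are no part of the job. There is more than one size of the part that bears ball_center; the job needs the smallest.

How it is judged:
On the way, in this order (a step that is already met when the one before it is completed fails the run):
1. the golf ball lies free in the middle of the dish, which still stands on the mat (horizontal distance between ball_center and dish_middle below 0.02 m and distance between ball_center and dish_middle below 0.036 m and height (world z) of dish below 0.012 m and contact force between the fingers and ball below 0.05 N), for 0.3 s.
2. the dish is lifted clear of the mat with the ball in it, not yet turned (height (world z) of dish above 0.034 m and distance between ball_center and dish_middle below 0.036 m and angle between the x axis of dish and the y axis of mat, either way round below 0.5 rad and angle between dish's own z axis and vertical below 0.15 rad), for 0.1 s.
At the end, for the whole second after the job is handed in: The dish is still held in the gripper, its underside over 50 mm above the desk, level within 0.12 rad, over the mat (centres within 75 mm), its grip towards the mat's near long edge within 0.2 rad, with the ball lying free within 16 mm of the dish's middle; dish slower than 0.03 m/s (height (world z) of dish above 0.05 m and angle between dish's own z axis and vertical below 0.12 rad and horizontal distance between ball_center and dish_middle below 0.016 m and distance between ball_center and dish_middle below 0.036 m and angle between the x axis of dish and the x axis of mat, either way round below 0.2 rad and x of mat_near in the frame of dish below 0 m and horizontal distance between dish_middle and mat below 0.075 m and contact force between the fingers and dish above 1 N and contact force between each of the arm, the fingers and ball below 0.05 N and linear speed of dish below 0.03 m/s); the arm keeps its last pose, push and grip.
It fails at once if the ball is more than 25 mm off the dish's middle while the dish is off the mat (height (world z) of dish above 0.02 m and horizontal distance between ball_center and dish_middle above 0.025 m).
It fails at once if the dish is tipped by more than 0.25 rad (angle between dish's own z axis and vertical above 0.25 rad).
It fails at once if the ball is dropped from a height (height (world z) of ball_center above 0.11 m and height (world z) of dish below 0.02 m and contact force between the fingers and ball below 0.01 N).
It fails at once if the stapler, pump bottle or mug is moved more than 25 mm (distance of any of stapler, pump, mug from where it was at the start of the episode above 0.025 m).
It fails at once if the tape, eraser or tin leaves the box (height (world z) of any of tape, eraser, tin above 0.06 m or horizontal distance between any of tape, eraser, tin and box above 0.17 m).
It also fails if it takes over 58 s, if anything falls off the work surface, if the arm or the gripper's body presses on something with over 40 N, if the wrist force passes 120 N, or if a joint passes its speed limit or range.

ROBOT

A 6-joint arm with a two-finger parallel gripper is mounted at the origin on the work surface. World frame = base frame: x ahead of the robot, y to its left, z up, the work surface at z = 0. Lengths are in m, angles in rad, forces in N, time in s.
With the tool pointing down it reaches from about 0.35 to 0.975 m from the base axis. Payload 4.9 kg.
Tool frame: the origin (TCP) lies at the very end of the fingers, on their centre line; the grasp point (between the pads) lies 19 mm behind it (ctrl.grip_point_offset is the distance from the TCP to the grasp point, in m); z points along the fingers, y is the line along which they close (so a half turn about z gives the same grasp; the last joint's range is limited). The gripper opens to 85 mm and grips with 20 to 120 N. Pads are 22 mm wide; open, the fingers measure 114 mm over their backs; the gripper's body (76 mm by 85 mm) begins 54 mm behind the grasp point. The pads swing forward as they close: fully open they stand 13 mm farther back than shut.
Start: joints at [-1.372, 0.053, 1.613, -0, 1.476, -0.119], TCP at [0.195, -0.594, 0.231] pointing down, gripper open.
Joint ranges: [-3.01, 3.01], [-1.01, 2.22], [0.06, 2.58], [-1.02, 4.17], [0.09, 2.62], [-3.14, 3.14]. Speed limits (rad/s): [2.57, 2.57, 3.14, 3.14, 3.14, 3.14].

INTERFACE

Orientations are given as a rotation vector (axis times angle).
In Python, from station import ctrl gives the robot as it stands.
- The arm moves only by the tool send_rows, never from a script. Its argument "rows" is a list of rows, each a list of 3 entries, a list of its own where there are three numbers: the finger opening in cm, from 0 to 8.54, then the shift along the tool's x, y, z in cm, then the turn about the tool's z in degrees. A call has 1 to 10 rows; each row shifts and turns the commanded pose from where the row before left it, along the tool's axes as they then stand; what a row does not reach is not made up. A row lasts 1/8 s, in which the tool goes at most 62.5 mm and 10.7 degrees, less where a joint would pass 70% of its speed; a pose out of reach is approached as far as the arm can. A call with a gripper value outside its range is refused whole. The fingers move at their own pace and stop on an object; "newtons" is the grip in N (left out, the last holds). Time passes only in rows, so rows that do not move let the fingers close. It gives the time, the measured TCP pose, the force, the opening and the grip force at its end, in the units of the state.
- ctrl.get_obs(): the state, without advancing time (a new reading comes with each control period).
- ctrl.get_image(name): name is "scene" or "top" or "wrist"; returns a dict with "frame" (420x560x3 uint8, red, green, blue), "range_z" (420x560 float32, m along the optical axis (not along the pixel's ray), 0 where there is no reading), "fx", "fy", "cx", "cy" (pixels), "cam_to_world" (4x4, takes a point from camera to world coordinates). Camera axes: x right, y down, z forward; pixel columns grow to the right and rows downward; lengths in m; the calibration is good to about 2 mm. A picture is of the moment at which its call begins.
- ctrl.finish_job(): hands the job in; it is judged then, once.
The state is a dict: "t": time; "q": joint angles; "dq": joint speeds; "effort": joint torques, N m; "tool_pos": TCP position; "tool_rot": TCP orientation; "contact_force": force on the tool from outside, world axes, zero at the start; "wrist_torque": the same for the moment, N m; "opening": finger opening in m; "grip_force": force on a finger pad.
Only numpy, scipy, OpenCV 4.12 (cv2) and the standard library are available. Lean on these libraries where they do the work, as an engineer would, in place of code of your own. Each camera call takes 0.05 s, during which the arm holds its last target. There are 200 camera calls.

## Working session

There is one attempt and no reset: what is moved stays moved. The work goes in short steps, Python scripts to look and compute and a tool call to move; the robot and the scene stay as the last step left them, time stands still between calls to the robot, and variables do not carry over. Pictures are saved under pics/ and viewed, at most 10 in all, crops included, and the job is handed in when it is done.

Besides the shell and the picture viewer there is one more tool, called after "Call:" by a JSON object that holds its "name" and its "arguments". send_rows: Moves the arm, as the interface text tells. Its arguments: {"type":"object","properties":{"rows":{"type":"array","items":{"type":"array"}},"newtons":{"type":"number"}},"required":["rows"]}

```bash
mkdir -p pics
cat > h.py <<'E'
from station import ctrl
import numpy as np, cv2
from scipy.spatial.transform import Rotation as R
def snap(n,f):
    d=ctrl.get_image(n); np.savez('/tmp/'+f+'.npz',**d); cv2.imwrite('pics/'+f+'.png',d['frame'][:,:,::-1]); return d
def load(f): return dict(np.load('/tmp/'+f+'.npz'))
def cloud(d):
    v,u=np.mgrid[:420,:560]; z=d['range_z']
    p=np.stack([(u-d['cx'])/d['fx']*z,(v-d['cy'])/d['fy']*z,z],-1)
    T=d['cam_to_world']; return p@T[:3,:3].T+T[:3,3]
E
python3 - <<'E'
from h import *
snap('top','top0'); snap('scene','sc0')
a=cv2.imread('pics/top0.png');b=cv2.imread('pics/sc0.png')
o=ctrl.get_obs(); print(o['tool_pos'],R.from_rotvec(o['tool_rot']).as_matrix().round(3),o['opening'],o['t'])
print(load('top0')['cam_to_world'].round(3))
E
```

```text
[ 0.19519424 -0.59314708  0.23018119] [[ 0.95   0.312 -0.   ]
 [ 0.312 -0.95   0.002]
 [ 0.    -0.002 -1.   ]] 0.08552150259949604 0.1
[[-0.002 -0.992  0.126  0.432]
 [-1.    -0.    -0.02   0.004]
 [ 0.02  -0.126 -0.992  1.073]
 [ 0.     0.     0.     1.   ]]
```

View pics/top0.png

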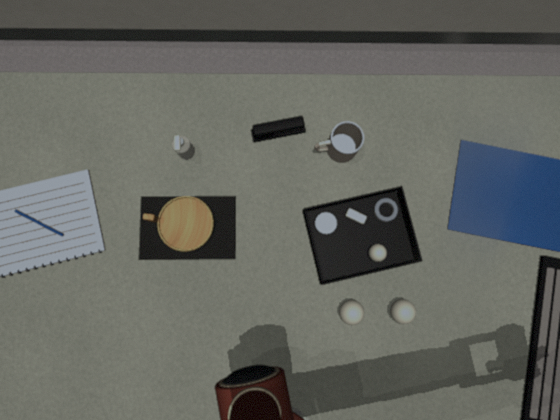

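View pics/sc0.png

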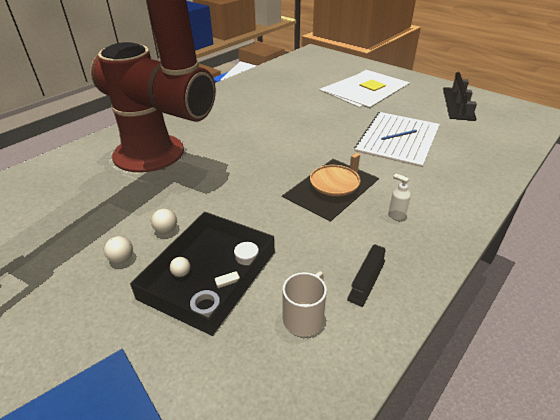

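Candidates in the top picture are the ball in the box at (378,253) and two larger balls on the desk at (352,312) and (403,312). The white tin (326,223), tape (386,210) and eraser (356,216) also lie in the box. I choose (378,253), the smallest ball and the one in the near strip. Next I check it in a crop and measure.

Run:
```python
from h import *
d=load('top0'); P=cloud(d); z=P[...,2]
def fit(mask_uv,r):
    u,v=mask_uv; s=P[v-r:v+r+1,u-r:u+r+1].reshape(-1,3); return s
def sphere(p):
    A=np.c_[2*p,np.ones(len(p))]; x=np.linalg.lstsq(A,(p**2).sum(1),rcond=None)[0]; return x[:3],np.sqrt(x[3]+x[:3]@x[:3])
for u,v in [(378,253),(352,312),(403,312)]:
    s=fit((u,v),12); s=s[s[:,2]>0.018]; s=s[np.linalg.norm(s[:,:2]-P[v,u,:2],axis=1)<0.019]; c,r=sphere(s); print('ball',u,v,c.round(4),r.round(4),len(s),s[:,2].max().round(3))
desk=np.median(z[280:340,150:220]);print('desk',desk)
# dish & tab
reg=np.zeros(z.shape,bool); reg[190:262,136:240]=1
for lo,hi in [(0.022,0.036),(0.05,0.08)]:
    m=reg&(z>lo)&(z<hi); s=P[m]; (c,r)=cv2.minEnclosingCircle(s[:,:2].astype(np.float32)) ; print(lo,len(s),s.mean(0).round(4),c,r)
m=reg&(z>0.05); print(P[m].min(0),P[m].max(0))
m=reg&(z>0.022)&(z<0.036); vv,uu=np.nonzero(m); k=uu>160; s=P[vv[k],uu[k]]; print('dish',cv2.minEnclosingCircle(s[:,:2].astype(np.float32)))
# mat by darkness, box by height
g=d['frame'].mean(-1)
m=(reg&(g<45)); hull=cv2.convexHull(np.argwhere(m)[:,::-1].astype(np.int32)); r=cv2.minAreaRect(hull); print('mat px',r); b=cv2.boxPoints(r).round().astype(int); print([P[v,u].round(3).tolist() for u,v in b])
reg2=np.zeros(z.shape,bool); reg2[180:290,295:428]=1; m=reg2&(z>0.042)&(z<0.06); r=cv2.minAreaRect(P[m][:,:2].astype(np.float32)); print('box',r)
x=cv2.resize(cv2.imread('pics/top0.png')[180:330,295:430],None,fx=4,fy=4,interpolation=2); cv2.imwrite('pics/crop1.png',x)
```

```text
ball 378 253 [ 0.4738 -0.2548  0.0298] 0.0188 199 0.05
ball 352 312 [ 0.3326 -0.1865  0.0414] 0.0206 217 0.064
ball 403 312 [ 0.333  -0.3084  0.0415] 0.02 224 0.064
desk 6.7913535705455e-05
0.022 1211 [0.5486 0.2192 0.0274] (0.5462504029273987, 0.22509323060512543) 0.07697072625160217
0.05 89 [0.5565 0.2901 0.0714] (0.5566853880882263, 0.2922030985355377) 0.01331986952573061
[0.43157659 0.00423138 0.05035642] [0.56531743 0.30540051 1.07319088]
dish ((0.5473812222480774, 0.2146666795015335), 0.06790056079626083)
mat px ((186.5, 227.5), (61.0, 95.0), 90.0)
[[0.616, 0.339, 0.001], [0.615, 0.098, 0.003], [0.462, 0.097, 0.002], [0.462, 0.332, 0.001]]
box ((0.5174975395202637, -0.21588589251041412), (0.19023893773555756, 0.2511564791202545), 12.847763061523438)
```

View pics/crop1.png

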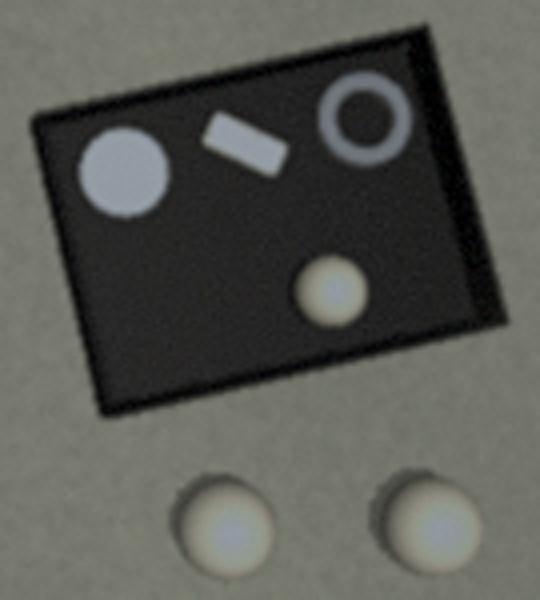

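The crop shows the small ball at about crop (332,291), alone in the near strip. The two desk balls are clearly bigger. In the box frame the measured ball is at (-51,-28) mm, which fits. Approaching above it.

Call:
{"name": "send_rows", "arguments": {"rows": [[8.5, [4.6, -2.9, 1.2], 0], [8.5, [4.6, -2.9, 1.2], 0], [8.5, [4.6, -2.9, 1.2], 0], [8.5, [4.6, -2.9, 1.2], 0], [8.5, [4.6, -2.9, 1.2], 0], [8.5, [4.6, -2.9, 1.2], 0], [8.5, [4.6, -2.9, 1.2], 0], [8.5, [4.6, -2.9, 1.2], 0], [8.5, [0, 0, 0], 5.3], [8.5, [0, 0, 0], 0]]}}

```text
t: 1.35
tool_pos: [0.4723, -0.2575, 0.1346]
tool_rot: [-3.121, -0.357, 0.001]
contact_force: [0.3, 0.0, 1.1]
opening: 0.0849
grip_force: 0.0
```

```bash
cat >> h.py <<'E'
def rel(p):
    o=ctrl.get_obs(); M=R.from_rotvec(o['tool_rot']).as_matrix()
    print('tcp',o['tool_pos'].round(4),'yaw',np.degrees(np.arctan2(M[1,0],M[0,0])).round(2),'q6',np.round(o['q'][5],2),'t',o['t'],'open',round(o['opening'],4),'grip',o['grip_force'])
    print('tool-axes cm to target',(M.T@(np.array(p)-o['tool_pos'])*100).round(2))
E
python3 - <<'E'
from h import *
d=snap('wrist','w1'); P=cloud(d); print(ctrl.grip_point_offset)
z=P[...,2]; m=(np.hypot(P[...,0]-.474,P[...,1]+.254)<.03)&(z>.02)&(z<.06)
s=P[m]; A=np.c_[2*s,np.ones(len(s))]; x=np.linalg.lstsq(A,(s**2).sum(1),rcond=None)[0]; print(len(s),x[:3],np.sqrt(x[3]+x[:3]@x[:3]),s[:,2].max(),s[:,:2].min(0),s[:,:2].max(0))
rel([*x[:2],0.010])
E
```

```text
0.0187
2163 [ 0.4749333  -0.25515028  0.02639576] 0.020961547104305783 0.0484177415091554 [ 0.45452222 -0.27586694] [ 0.49620306 -0.23395724]
tcp [ 0.4722 -0.2581  0.135 ] yaw 13.01 q6 0.71 t 1.4 open 0.0848 grip 0.0
tool-axes cm to target [ 0.34 -0.22 12.5 ]
```

View pics/w1.png

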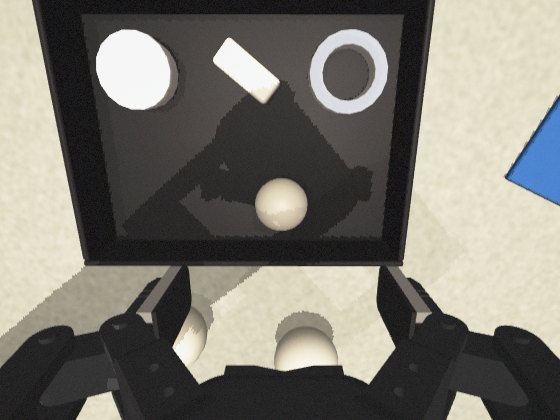

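The wrist view shows the ball at (281,204) with free floor on both sides. The sphere fit gives r = 21.0 mm at z = 26 mm, as expected. Descending and gripping.

Call:
{"name": "send_rows", "arguments": {"rows": [[8.5, [0.34, -0.22, 2], 0], [8.5, [0, 0, 3], 0], [8.5, [0, 0, 3], 0], [8.5, [0, 0, 3], 0], [8.5, [0, 0, 1.5], 0], [8.5, [0, 0, 0], 0], [3.0, [0, 0, 0], 0], [3.0, [0, 0, 0], 0], [3.0, [0, 0, 0], 0], [3.0, [0, 0, 0], 0]], "newtons": 30}}

```text
t: 2.65
tool_pos: [0.4761, -0.2559, 0.0117]
tool_rot: [3.12, 0.353, 0.003]
contact_force: [-1.1, 2.0, 6.1]
opening: 0.0411
grip_force: 29.9
```

Call:
{"name": "send_rows", "arguments": {"rows": [[3.0, [0, 0, 0], 0], [3.0, [0, 0, 0], 0], [3.0, [0, 0, -1], 0], [3.0, [0, 0, -2], 0], [3.0, [0, 0, -2], 0], [3.0, [0, 0, -2], 0], [3.0, [0, 0, 0], 0]]}}

```text
t: 3.52
tool_pos: [0.4764, -0.2563, 0.0826]
tool_rot: [3.119, 0.353, 0.005]
contact_force: [-0.2, -1.1, -0.7]
opening: 0.0412
grip_force: 30.4
```

Run:
```python
from h import *
d=snap('wrist','w2'); rel([0.5474,0.2147,0.08])
```

```text
tcp [ 0.4756 -0.2558  0.0812] yaw 12.91 q6 0.71 t 3.575 open 0.041 grip 30.388521552085876
tool-axes cm to target [ 17.51 -44.25   0.07]
```

View pics/w2.png

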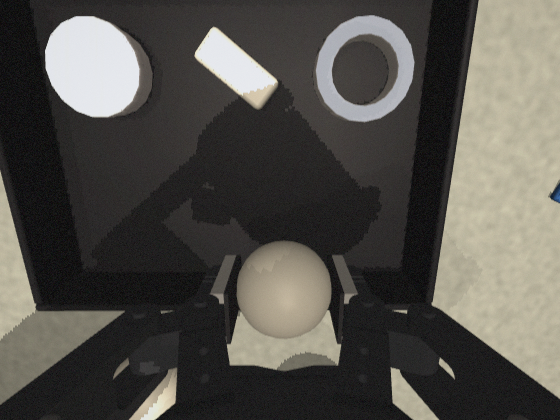

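The ball is held at (284,290) between the pads. Moving beside the dish for a closer look.

Call:
{"name": "send_rows", "arguments": {"rows": [[3.0, [0.5, -2.2, -0.5], 0], [3.0, [0.9, -4.6, -1], 0], [3.0, [0.9, -4.6, -1], 0], [3.0, [0.9, -4.7, 0], 0], [3.0, [0.9, -4.7, 0], 0], [3.0, [0.9, -4.7, 0], 0], [3.0, [0.9, -4.7, 0], 0], [3.0, [0.9, -4.7, 0], 0], [3.0, [0.9, -4.7, 0], 0], [3.0, [0.9, -4.6, 0], 0]]}}

```text
t: 4.82
tool_pos: [0.4584, 0.1968, 0.1044]
tool_rot: [3.122, 0.354, -0.003]
contact_force: [0.2, 0.8, -0.5]
opening: 0.041
grip_force: 30.5
```

Call:
{"name": "send_rows", "arguments": {"rows": [[3.0, [0, 0, 0], 0], [3.0, [0, 0, 0], 0]]}}

```text
t: 5.08
tool_pos: [0.4591, 0.1948, 0.1044]
tool_rot: [3.121, 0.355, -0.003]
contact_force: [-0.5, -0.4, -0.9]
opening: 0.0409
grip_force: 30.6
```

Run:
```python
from h import *
d=snap('wrist','w3'); P=cloud(d); z=P[...,2]; n=np.hypot(P[...,0]-.547,P[...,1]-.215)
m=(n>.055)&(n<.075)&(z>.029)&(z<.040); s=P[m][:,:2]; 
A=np.c_[2*s,np.ones(len(s))]; x=np.linalg.lstsq(A,(s**2).sum(1),rcond=None)[0]; c=x[:2]; print('dish rim',c,np.sqrt(x[2]+c@c),len(s), cv2.minEnclosingCircle(s.astype(np.float32)))
t=(np.hypot(P[...,0]-.5565,P[...,1]-.29)<.03)&(z>.069)&(z<.082); s=P[t]; print('tab',len(s),s.mean(0),cv2.minAreaRect(s[:,:2].astype(np.float32)) if len(s) else 0)
rel([*c,0.021])
```

```text
dish rim [0.54685688 0.21559002] 0.06483004122385272 4244 ((0.5465100407600403, 0.21860817074775696), 0.07067351043224335)
tab 1735 [0.5566851  0.29156393 0.07483848] ((0.5575147867202759, 0.2932467460632324), (0.026259226724505424, 0.0140369338914752), 82.60558319091797)
tcp [0.4594 0.1943 0.1046] yaw 12.9 q6 1.6 t 5.125 open 0.0411 grip 30.57530701160431
tool-axes cm to target [ 9.01 -0.12  8.35]
```

View pics/w3.png

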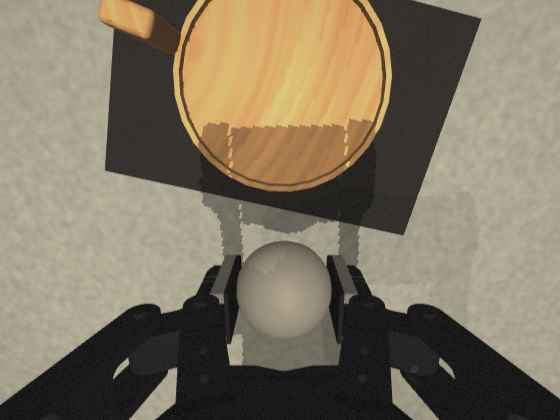

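The picture shows the dish around (282,75) and the tab at about (130,15). The rim fit and tab rectangle (26 x 14 mm) agree on centre (0.547,0.215) and tab (0.5575,0.293) at 82.6°. Placing the ball.

Call:
{"name": "send_rows", "arguments": {"rows": [[3.0, [2, 0, 0], 0], [3.0, [3, 0, 0], 0], [3.0, [3, -0.1, 0], 0], [3.0, [1, 0, 1.5], 0], [3.0, [0, 0, 3], 0], [3.0, [0, 0, 2.3], 0], [3.0, [0, 0, 1], 0], [3.0, [0, 0, 0.5], 0], [3.0, [0, 0, 0], 0], [3.0, [0, 0, 0], 0]]}}

```text
t: 6.38
tool_pos: [0.5486, 0.2159, 0.0235]
tool_rot: [-3.121, -0.353, -0.003]
contact_force: [-0.2, -0.5, -0.2]
opening: 0.041
grip_force: 30.6
```

```bash
python3 -c "
from h import *
rel([.547,.215,.021]); print(ctrl.get_obs()['contact_force'])"
```

```text
tcp [0.5486 0.2159 0.0235] yaw 12.9 q6 1.59 t 6.375 open 0.041 grip 30.579532384872437
tool-axes cm to target [-0.17  0.05  0.25]
[-0.15077647 -0.49720514 -0.20145926]
```

Call:
{"name": "send_rows", "arguments": {"rows": [[3.0, [-0.15, 0, 0.2], 0], [3.0, [0, 0, 0], 0], [4.4, [0, 0, 0], 0], [4.8, [0, 0, 0], 0], [5.6, [0, 0, 0], 0], [5.6, [0, 0, 0], 0], [5.6, [0, 0, -0.5], 0], [5.6, [0, 0, -1.5], 0], [5.6, [0, 0, -3], 0], [5.6, [0, 0, -4], 0]]}}

```text
t: 7.62
tool_pos: [0.5458, 0.2152, 0.1114]
tool_rot: [3.122, 0.353, -0.002]
contact_force: [0.9, -0.2, 0.4]
opening: 0.0559
grip_force: 0.0
```

Call:
{"name": "send_rows", "arguments": {"rows": [[5.0, [-2, 0, -2], 10], [5.0, [-3, 0, 0], 10], [5.0, [-3, 0, 0], 0], [5.0, [-2, 0, 0], 0], [5.0, [0, 0, 0], 0]]}}

```text
t: 8.25
tool_pos: [0.4468, 0.2159, 0.1314]
tool_rot: [-3.135, 0.193, -0.003]
contact_force: [0.7, -0.1, 0.8]
opening: 0.05
grip_force: 0.0
```

Run:
```python
from h import *
d=snap('wrist','w4'); P=cloud(d); z=P[...,2]
m=(np.hypot(P[...,0]-.547,P[...,1]-.215)<.03)&(z>.038)&(z<.08); s=P[m]; A=np.c_[2*s,np.ones(len(s))]; x=np.linalg.lstsq(A,(s**2).sum(1),rcond=None)[0]; print('ball',x[:3])
t=(np.hypot(P[...,0]-.5575,P[...,1]-.293)<.035)&(z>.069)&(z<.082); s=P[t]; r=cv2.minAreaRect(s[:,:2].astype(np.float32)) ; print('tab',s.mean(0),r)
rel([*r[0],0.040])
# mat yaw: dark pixels at mat height
g=d['frame'].mean(-1); m=((g<60)&(abs(z-.003)<.006)&(P[...,1]>.05)&(P[...,1]<.38)&(P[...,0]>.43)&(P[...,0]<.64)); print('mat',m.sum(),cv2.minAreaRect(P[m][:,:2].astype(np.float32)))
```

```text
ball [0.54696253 0.21543885 0.03462844]
tab [0.55702594 0.29220724 0.07478364] ((0.5575544834136963, 0.29343053698539734), (0.026275165379047394, 0.014070513658225536), 81.96820831298828)
tcp [0.4476 0.2158 0.1315] yaw -7.06 q6 1.99 t 8.3 open 0.0498 grip 0.0
tool-axes cm to target [ 9.94 -9.05  9.18]
mat 26779 ((0.5372340679168701, 0.2151036262512207), (0.24031154811382294, 0.15705597400665283), 89.92052459716797)
```

View pics/w4.png

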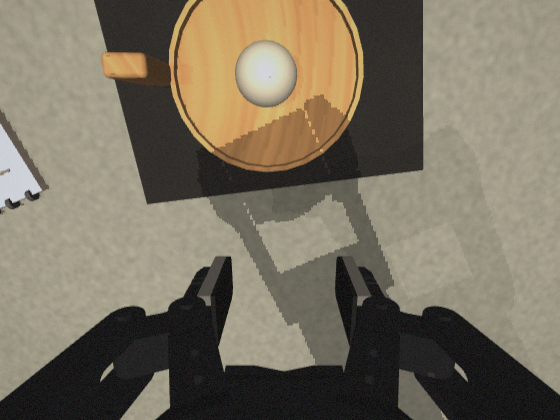

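The ball lies in the middle at (266,74), measured (0.547,0.2154). The tab is at (125,65). Mat yaw is about 0 and its centre is (0.537,0.215). Now going to the tab.

Call:
{"name": "send_rows", "arguments": {"rows": [[5.0, [2.0, -1.8, 0], 0.6], [5.0, [3.0, -2.7, 0], 0], [5.0, [3.0, -2.7, 0], 0], [5.0, [1.9, -1.8, 0], 0], [5.0, [0, 0, 0], 0], [5.0, [0, 0, 2], 0], [5.0, [0, 0, 1], 0], [5.0, [0, 0, 0], 0], [5.0, [0, 0, 0], 0]]}}

```text
t: 9.43
tool_pos: [0.5571, 0.2916, 0.1004]
tool_rot: [-3.134, 0.211, -0.0]
contact_force: [-0.9, -0.5, -0.4]
opening: 0.0503
grip_force: 0.0
```

Run:
```python
from h import *
rel([.5575,.2934,.039])
```

```text
tcp [0.5571 0.2916 0.1004] yaw -7.7 q6 2.07 t 9.425 open 0.0503 grip 0.0
tool-axes cm to target [ 0.02 -0.19  6.14]
```

Call:
{"name": "send_rows", "arguments": {"rows": [[5.0, [0, -0.15, 1], 0], [5.0, [0, 0, 2], 0], [5.0, [0, 0, 2], 0], [5.0, [0, 0, 1.1], 0], [5.0, [0, 0, 0], 0], [4.0, [0, 0, 0], 0], [3.4, [0, 0, 0], 0], [3.0, [0, 0, 0], 0], [2.8, [0, 0, 0], 0], [2.6, [0, 0, 0], 0]], "newtons": 20}}

```text
t: 10.68
tool_pos: [0.5578, 0.2937, 0.0398]
tool_rot: [-3.133, 0.211, -0.001]
contact_force: [-0.0, 1.7, 1.0]
opening: 0.0257
grip_force: 1.2
```

Call:
{"name": "send_rows", "arguments": {"rows": [[2.2, [0, 0, 0], 0], [1.5, [0, 0, 0], 0], [1.5, [0, 0, 0], 0], [1.5, [0, 0, 0], 0]], "newtons": 40}}

```text
t: 11.18
tool_pos: [0.5578, 0.2937, 0.0399]
tool_rot: [-3.134, 0.211, -0.001]
contact_force: [-0.3, 3.3, 4.0]
opening: 0.0251
grip_force: 40.0
```

Call:
{"name": "send_rows", "arguments": {"rows": [[1.5, [0, 0, 0], 0], [1.5, [0, 0, 0], 0], [1.5, [0, 0, 0], 0], [1.5, [0, 0, 0], 0]], "newtons": 80}}

```text
t: 11.68
tool_pos: [0.5578, 0.2937, 0.04]
tool_rot: [-3.134, 0.211, -0.001]
contact_force: [-1.7, 4.0, 5.7]
opening: 0.0249
grip_force: 78.2
```

```bash
cat >> h.py <<'E'
def chk(cam='top'):
    d=ctrl.get_image(cam); P=cloud(d); z=P[...,2]
    f=d['frame'].astype(int); sat=f.max(-1)-f.min(-1); reg=(P[...,0]>.4)&(P[...,0]<.68)&(P[...,1]>.08)&(P[...,1]<.38)&(z>.01)&(z<.3)
    w=reg&(f[...,0]-f[...,2]>45); return d,P,reg,w
E
python3 - <<'E'
from h import *
d=snap('top','top2'); cv2.imwrite('pics/top2c.png',cv2.resize(d['frame'][150:300,110:270,::-1],None,fx=4,fy=4,interpolation=2)); rel([.5575,.2934,.039])
E
```

```text
tcp [0.5578 0.2937 0.04  ] yaw -7.69 q6 2.07 t 11.725 open 0.025 grip 78.20842623710632
tool-axes cm to target [-0.02  0.03  0.1 ]
```

View pics/top2c.png

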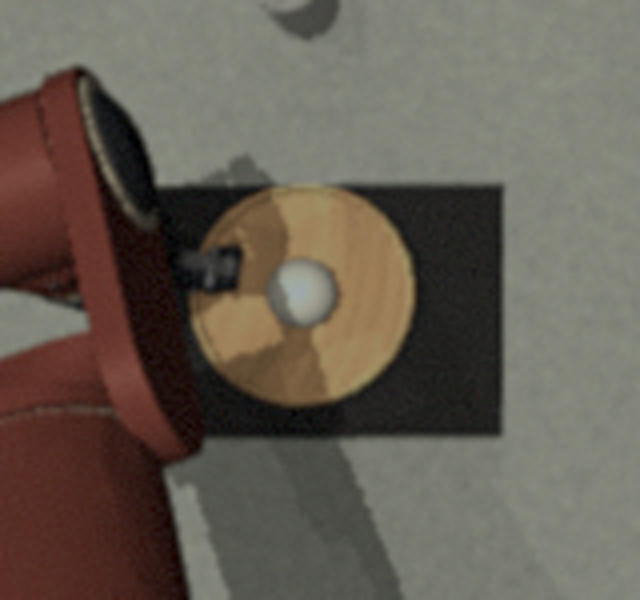

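The crop shows the fingers on the tab at (215,268) and the ball in the middle at (302,292). The grip is firm, so I lift gently.

Call:
{"name": "send_rows", "arguments": {"rows": [[1.5, [0, 0, -0.2], 0], [1.5, [0, 0, -0.4], 0], [1.5, [0, 0, -0.5], 0], [1.5, [0, 0, -0.5], 0], [1.5, [0, 0, -0.5], 0], [1.5, [0, 0, -0.5], 0], [1.5, [0, 0, -0.4], 0], [1.5, [0, 0, -0.2], 0], [1.5, [0, 0, 0], 0], [1.5, [0, 0, 0], 0]]}}

```text
t: 12.98
tool_pos: [0.5573, 0.2932, 0.0711]
tool_rot: [3.134, -0.211, -0.001]
contact_force: [-0.5, 0.3, -1.8]
opening: 0.0252
grip_force: 78.5
```

```bash
cat >> h.py <<'E'
def dish(tcp_yaw_fix=0):
    # level and ball from the top camera: rim plane and ball apex relative to TCP-predicted centre
    o=ctrl.get_obs(); M=R.from_rotvec(o['tool_rot']).as_matrix(); c=o['tool_pos'][:2]+0.0787*M[:2,1]
    d=ctrl.get_image('top'); P=cloud(d); f=d['frame'].astype(int); z=P[...,2]; zu=o['tool_pos'][2]-.036
    n=np.hypot(P[...,0]-c[0],P[...,1]-c[1])
    rim=(n>.061)&(n<.067)&(abs(z-zu-.028)<.015)&(f[...,0]-f[...,2]>25); s=P[rim]
    A=np.c_[s[:,:2]-c,np.ones(len(s))]; x=np.linalg.lstsq(A,s[:,2],rcond=None)[0]
    ang=np.degrees(np.arctan2(s[:,1]-c[1],s[:,0]-c[0])); 
    b=(n<.03)&(z>zu+.035)&(z<zu+.07)&(f[...,0]-f[...,2]<40); q=P[b]; B=np.c_[2*q,np.ones(len(q))]; y=np.linalg.lstsq(B,(q**2).sum(1),rcond=None)[0]
    print('pred centre',c.round(4),'under',zu.round(3),'rim n',len(s),'tilt',x[:2].round(3),'rim h-under',(x[2]-zu).round(4),'ball',y[:3].round(4),'off',(y[:2]-c).round(4),len(q))
E
python3 -c "
from h import *
dish(); rel([.5575,.2934,.125])"
```

```text
pred centre [0.5468 0.2152] under 0.035 rim n 388 tilt [0.002 0.012] rim h-under 0.0275 ball [0.5462 0.2136 0.067 ] off [-0.0006 -0.0016] 241
tcp [0.5572 0.2932 0.071 ] yaw -7.69 q6 2.07 t 13.025 open 0.0248 grip 78.51174116134644
tool-axes cm to target [ 0.02 -0.02 -5.4 ]
```

Call:
{"name": "send_rows", "arguments": {"rows": [[1.5, [0, 0, -0.3], 0], [1.5, [0, 0, -0.5], 0], [1.5, [0, 0, -0.7], 0], [1.5, [0, 0, -0.8], 0], [1.5, [0, 0, -0.8], 0], [1.5, [0, 0, -0.8], 0], [1.5, [0, 0, -0.7], 0], [1.5, [0, 0, -0.5], 0], [1.5, [0, 0, -0.3], 0], [1.5, [0, 0, 0], 0]]}}

```text
t: 14.28
tool_pos: [0.5575, 0.2933, 0.1254]
tool_rot: [-3.134, 0.211, -0.0]
contact_force: [-0.4, -0.1, -2.9]
opening: 0.0248
grip_force: 78.5
```

Call:
{"name": "send_rows", "arguments": {"rows": [[1.5, [-0.14, 0, 0], -1], [1.5, [-0.28, 0.01, 0], -2], [1.5, [-0.41, 0.01, 0], -3], [1.5, [-0.41, 0.01, 0], -3], [1.5, [-0.41, 0.01, 0], -3], [1.5, [-0.41, 0.01, 0], -3], [1.5, [-0.41, 0.01, 0], -3], [1.5, [-0.28, 0.01, 0], -2], [1.5, [-0.14, 0, 0], -1], [1.5, [0, 0, 0], 0]]}}

```text
t: 15.52
tool_pos: [0.5287, 0.2918, 0.1253]
tool_rot: [-3.12, -0.364, 0.0]
contact_force: [-0.2, 0.4, -2.4]
opening: 0.0248
grip_force: 78.5
```

```bash
python3 -c "
from h import *
dish(); rel([.5575,.2934,.125])"
```

```text
pred centre [0.5468 0.2152] under 0.089 rim n 421 tilt [0.    0.014] rim h-under 0.0274 ball [0.5463 0.2134 0.1218] off [-0.0005 -0.0018] 271
tcp [0.5287 0.2918 0.1253] yaw 13.3 q6 1.72 t 15.575 open 0.0242 grip 78.50589752197266
tool-axes cm to target [2.84 0.5  0.03]
```

Works as planned: level, ball centred. There are 76.7° still to go.

Call:
{"name": "send_rows", "arguments": {"rows": [[1.5, [-0.14, 0, 0], -1], [1.5, [-0.28, 0.01, 0], -2], [1.5, [-0.41, 0.01, 0], -3], [1.5, [-0.41, 0.01, 0], -3], [1.5, [-0.41, 0.01, 0], -3], [1.5, [-0.41, 0.01, 0], -3], [1.5, [-0.41, 0.01, 0], -3], [1.5, [-0.41, 0.01, 0], -3], [1.5, [-0.41, 0.01, 0], -3], [1.5, [-0.41, 0.01, 0], -3]]}}

```text
t: 16.82
tool_pos: [0.4957, 0.2751, 0.1253]
tool_rot: [2.948, 1.087, -0.0]
contact_force: [-0.1, -0.1, -2.1]
opening: 0.0246
grip_force: 78.5
```

Call:
{"name": "send_rows", "arguments": {"rows": [[1.5, [-0.41, 0.01, 0], -3], [1.5, [-0.41, 0.01, 0], -3], [1.5, [-0.41, 0.01, 0], -3], [1.5, [-0.41, 0.01, 0], -3], [1.5, [-0.41, 0.01, 0], -3], [1.5, [-0.41, 0.01, 0], -3], [1.5, [-0.41, 0.01, 0], -3], [1.5, [-0.41, 0.01, 0], -3], [1.5, [-0.41, 0.01, 0], -3], [1.5, [-0.41, 0.01, 0], -3]]}}

```text
t: 18.08
tool_pos: [0.4725, 0.2417, 0.1253]
tool_rot: [-2.566, -1.813, 0.001]
contact_force: [-0.1, -0.5, -1.3]
opening: 0.025
grip_force: 78.5
```

Call:
{"name": "send_rows", "arguments": {"rows": [[1.5, [-0.41, 0.01, 0], -3], [1.5, [-0.41, 0.01, 0], -3], [1.5, [-0.41, 0.01, 0], -3], [1.5, [-0.41, 0.01, 0], -3], [1.5, [-0.41, 0.01, 0], -3], [1.5, [-0.28, 0.01, 0], -2], [1.5, [-0.23, 0, 0], -1.7], [1.5, [-0.14, 0, 0], -1], [1.5, [0, 0, 0], 0], [1.5, [0, 0, 0], 0]]}}

```text
t: 19.32
tool_pos: [0.4682, 0.2155, 0.1253]
tool_rot: [-2.221, -2.222, 0.0]
contact_force: [0.0, 0.2, -2.0]
opening: 0.0251
grip_force: 78.5
```

Call:
{"name": "send_rows", "arguments": {"rows": [[1.5, [0, 0, 0], 0], [1.5, [0, 0, 0], 0], [1.5, [0, 0, 0], 0], [1.5, [0, 0, 0], 0], [1.5, [0, 0, 0], 0], [1.5, [0, 0, 0], 0], [1.5, [0, 0, 0], 0], [1.5, [0, 0, 0], 0]]}}

```text
t: 20.32
tool_pos: [0.4682, 0.2155, 0.1253]
tool_rot: [2.221, 2.222, 0.0]
contact_force: [-0.8, 0.7, -3.0]
opening: 0.0252
grip_force: 78.5
```

Run:
```python
from h import *
dish(); rel([.468,.215,.125]); d=snap('top','top3'); cv2.imwrite('pics/top3c.png',cv2.resize(d['frame'][150:300,110:270,::-1],None,fx=4,fy=4,interpolation=2))
```

```text
pred centre [0.5469 0.2155] under 0.089 rim n 335 tilt [-0.002  0.018] rim h-under 0.0272 ball [0.5473 0.213  0.1225] off [ 0.0004 -0.0025] 228
tcp [0.4682 0.2155 0.1253] yaw 90.01 q6 0.29 t 20.375 open 0.025 grip 78.51138353347778
tool-axes cm to target [-0.05 -0.02  0.03]
```

View pics/top3c.png

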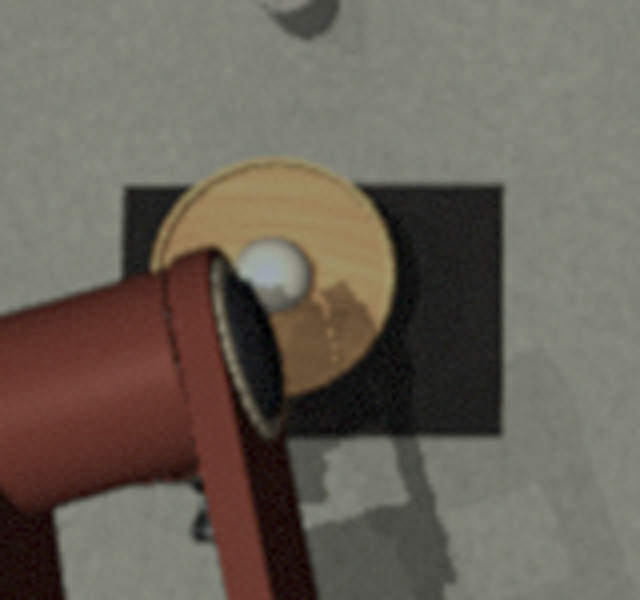

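The crop shows the dish level over the mat, with the ball in its middle at (273,273) and the grip on the near side. It is turned and still, so I hand in.

```bash
python3 -c "
from station import ctrl
print(ctrl.finish_job())"
```

```text
the job is handed in; nothing more can be done
None
```

I handed the job in with the dish held level about 85 mm above the mat, its grip turned to the near edge and the golf ball within about 3 mm of its middle; no verdict came back.

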